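# Reload the analyser's loading dock under stop

## Task

Reload the analyser's loading dock under stop: press the mushroom stop until it stays down, then move the short spent cassette from the dock into the return tray, and stack every fresh carton on the bench in one column on the dock, lying flat, each squarely on the one below and in line with the pad. Only when the column is complete, turn the mushroom cap clockwise to the end of its twist so that it comes fully up again. Leave the white bottle and the pen cup alone.

Things in the scene. Friction and masses are not known exactly. Their poses are not given: they have to be found in the camera images.
- dock_top (a point): centre of the top of the loading dock, a fixed grey plinth 170 x 120 mm and 10 mm high with a black rubber pad, 110 x 54 mm, 2 mm proud at its middle (top 12 mm above the bench); the point lies on the pad's upper face, x along the pad's long side, z up. The cartons' column is built centred on this pad, long sides along its x (either way round)
- tray_in (a point): centre of the inner floor (5 mm above the bench) of the return tray, a fixed open steel tray 200 mm (its x) x 170 mm (its y), rim 34 mm above the bench, walls 5 mm
- cap_top (a point): centre of the top face of the stop's red round mushroom cap, 52 mm in diameter and 26 mm thick, z up. Released, its top is 92 mm above the bench; its underside is 10 mm above the collar (48 mm in diameter, 6 mm high) on a fixed yellow housing 100 x 100 mm, 50 mm high. Grip the cap by its rim across any diameter
- stop_press (a joint): plunger of the mushroom stop, m: 0 = fully up, 0.007 = fully down. Takes about 6 N to push down and stays down by itself until the cap is turned; press it all the way
- stop_knob (a joint): twist of the mushroom cap, rad: 0 at the start, grows as it is turned clockwise seen from above, end stop at 1.0. Turning it drives the cap up by 6.8 mm per rad when it is down, so let the gripper rise along; it stays where it is left
- spent: spent cassette, a closed white plastic block 84 x 54 x 54 mm with a black band; at first it lies on the dock; origin at its centre, x along its length
- carton0: fresh carton, a closed cardboard block 110 x 54 x 54 mm, about 0.2 kg, may be absent; origin at its centre, x along its length; any of its four long faces may be down
- carton1: fresh carton, a closed cardboard block 110 x 54 x 54 mm, about 0.2 kg, may be absent; origin at its centre, x along its length; any of its four long faces may be down
- carton2: fresh carton, a closed cardboard block 110 x 54 x 54 mm, about 0.2 kg, may be absent; origin at its centre, x along its length; any of its four long faces may be down
- carton3: fresh carton, a closed cardboard block 110 x 54 x 54 mm, about 0.2 kg, may be absent; origin at its centre, x along its length; any of its four long faces may be down
- carton4: fresh carton, a closed cardboard block 110 x 54 x 54 mm, about 0.2 kg, may be absent; origin at its centre, x along its length; any of its four long faces may be down
- spray: bystander: white round bottle, radius 34 mm, 140 mm high, origin at the centre of its underside
- pencup: bystander: black round cup, radius 40 mm, 100 mm high, origin at the centre of its underside

How it is judged:
By the outcome, as a careful person would: the job done as asked, in the order asked, and still so for the second after the job is handed in, with the robot touching nothing.
Of carton0, carton1, carton2, carton3, carton4 only 3 to 5 are there at a start; the rules pass over those that are not, and their reading is None.
At some moment in a run one of carton0, carton1, carton2, carton3, carton4, spent may be knocked a few centimetres aside while the robot is not near it.
Once in a run the grip may slacken for a moment while it holds something.
It also fails if it takes over 210 s, if anything falls off the work surface, if the arm or the gripper's body presses on something with over 40 N, if the wrist force passes 120 N, or if a joint passes its speed limit or range.

## Robot

A 6-joint arm with a two-finger parallel gripper is mounted at the origin on the work surface. World frame = base frame: x ahead of the robot, y to its left, z up, the work surface at z = 0. Lengths are in m, angles in degrees, forces in N, time in s.
With the tool pointing down it reaches from about 0.4 to 0.825 m from the base axis. Payload 7 kg.
Tool frame: the origin (TCP) lies on the centre line of the jaws, within the pads' length; the fingertips stand 19 mm ahead of it and the grasp point (between the pads) is the TCP (r.tips_ahead is the distance from the TCP to the fingertips, in m); z points along the fingers, y is the line along which they close (so a half turn about z gives the same grasp; the last joint's range is limited). The gripper opens to 88 mm and grips with 3 to 60 N. Pads are 19 mm wide; open, the fingers measure 130 mm over their backs; the gripper's body (78 mm by 193 mm) begins 47 mm behind the grasp point.
Start: joints at [-57.462, 20.546, 0.682, 0, -70.136, -16.507], TCP at [0.186, -0.649, 0.246] pointing down, gripper open.
Joint ranges: [-176.03, 176.03], [-82.01, 121.73], [-58.28, 71.71], [-173.87, 95.51], [-174.79, -0.11], [-173.66, 173.66]. Speed limits (degrees/s): [136.94, 136.94, 172.46, 180, 180, 180].

## Interface

Orientations are given as [roll, pitch, yaw] about the fixed x, y, z axes, in that order (R = Rz(yaw) Ry(pitch) Rx(roll)).
In Python, from plant import r, viewer, close_job gives the robot as it stands. The module is installed in compiled form; this text tells all that it offers.
- The arm moves only by the tool arm_command, never from a script. Its arguments are lists of equal length, an entry for each row: "travel": the shift along the world's x, y, z scaled (see below), a list of three; "delta_rot": the turn, a rotation vector about the world's x, y, z scaled (see below), a list of three. In form: {"travel": [[dx, dy, dz], ...], "delta_rot": [[rx, ry, rz], ...]}. A call has 1 to 20 rows; each row is the pose to reach, as a shift and turn from the pose commanded when the call began; what a row does not reach only later rows make up. The controller multiplies each number of a shift by 0.5 m and each number of a turn by 90 degrees. A row lasts 1/8 s, in which the tool goes at most 62.5 mm and 10.7 degrees, less where a joint would pass 70% of its speed; a pose out of reach is approached as far as the arm can. A call with a number of a shift or a turn outside -1 to 1 is refused whole. A call with a gripper value outside its range is refused whole. "grip" is the opening, from 0 (shut) to 1 (fully open), set as the call begins (left out, the last holds). The fingers move at their own pace and stop on an object; "newtons" is the grip in N (left out, the last holds). Time passes only in rows, so rows that repeat a pose let the fingers close. It gives the time, the measured TCP pose, the force, the opening and the grip force at its end, in the units of the state.
- r.get_state(): the state, without advancing time (a new reading comes with each control period).
- viewer.capture(name): name is "scene" or "side" or "wrist"; returns a dict with "img" (420x560x3 uint8, red, green, blue), "camera_matrix" (3x3 intrinsics, pixels), "R" (3x3) and "t" (3): a world point X has camera coordinates R X + t; the wrist camera has in their place "mount" (4x4, takes a point from camera to tool coordinates, whose origin is the TCP and whose axes are the flange's). Camera axes: x right, y down, z forward; pixel columns grow to the right and rows downward; lengths in m; the calibration is good to about 2 mm. A picture is of the moment at which its call begins: read the wrist's pose just before it. There is no depth.
- close_job(): hands the job in; it is judged then, once.
The state is a dict: "time_s": time; "joints": joint angles; "qd": joint speeds; "joint_torque": joint torques, N m; "tcp_pos": TCP position; "eef_rot": TCP orientation; "contact_force": force on the tool from outside, world axes, zero at the start; "moment": the same for the moment, N m; "gripper_width": finger opening in m; "gripper_force": force on a finger pad.
Only numpy, scipy, OpenCV 4.12 (cv2) and the standard library are available. Lean on these libraries where they do the work, as an engineer would, in place of code of your own. Each camera call takes 0.05 s, during which the arm holds its last target. There are 200 camera calls.

## Working session

There is one attempt and no reset: what is moved stays moved. The work goes in short steps, Python scripts to look and compute and a tool call to move; the robot and the scene stay as the last step left them, time stands still between calls to the robot, and variables do not carry over. Pictures are saved under pics/ and viewed, at most 14 in all, crops included, and the job is handed in when it is done.

Besides the shell and the picture viewer there is one more tool, called after "Call:" by a JSON object that holds its "method" and its "body", one argument or row to a line. arm_command: Moves the arm, as the interface text tells. Shifts and turns lie within -1 to 1; 1 stands for 0.5 m of shift or 90 degrees of turn. Its arguments: {"type":"object","properties":{"travel":{"type":"array"},"delta_rot":{"type":"array"},"grip":{"type":"number"},"newtons":{"type":"number"}},"required":["travel","delta_rot"]}

```bash
mkdir -p pics; python3 - <<'E'
from plant import r, viewer
import cv2
print(r.get_state())
for n in ("scene","side","wrist"):
    c=viewer.capture(n); cv2.imwrite(f"pics/{n}0.png",c["img"][:,:,::-1])
    print(n,c["camera_matrix"],c.get("R"),c.get("t"),c.get("mount"))
E
```

```text
{'time_s': 0.0, 'joints': array([-5.74607537e+01,  2.05917450e+01,  6.33334328e-01, -2.12134112e-02,
       -7.01343727e+01, -1.65059199e+01]), 'qd': array([ 0.0478325 , -0.05871489, -0.02541855, -0.00298626,  0.00525669,
       -0.03010266]), 'joint_torque': array([-6.23352043e-04, -5.82719493e+01,  2.93066007e+01,  6.99758694e+00,
        6.94809831e-03, -1.70301364e-04]), 'tcp_pos': array([ 0.18627897, -0.64831242,  0.24461237]), 'eef_rot': array([ 1.79905374e+02, -7.24378640e-03, -1.63973892e+02]), 'contact_force': array([-0.28345991,  0.90240431, -0.65610294]), 'moment': array([-0.03843471, -0.01376918, -0.00715644]), 'gripper_force': 0.0, 'gripper_width': 0.08735140611304452}
scene [[455.1817482    0.         282.20677704]
 [  0.         455.1817482  209.95398527]
 [  0.           0.           1.        ]] [[-0.7884112   0.61514533 -0.00200126]
 [ 0.43734843  0.55824111 -0.70504837]
 [-0.43259003 -0.55674328 -0.70915639]] [ 0.41257492 -0.16982603  1.63404158] None
side [[521.75812517   0.         280.66052259]
 [  0.         521.75812517 207.20804932]
 [  0.           0.           1.        ]] [[-0.97527791 -0.22069251 -0.01130565]
 [-0.16253498  0.75105194 -0.6399245 ]
 [ 0.14971768 -0.62226666 -0.76835462]] [0.51487825 0.1334151  1.44778776] None
wrist [[334.06492773   0.         280.86217649]
 [  0.         334.06492773 209.79150312]
 [  0.           0.           1.        ]] None None [[-9.21966079e-04 -9.64074445e-01 -2.65630599e-01  7.27911923e-02]
 [ 9.99999407e-01 -7.34812863e-04 -8.03940625e-04  9.26886876e-04]
 [ 5.79869830e-04 -2.65631183e-01  9.64074550e-01 -1.38498094e-01]
 [ 0.00000000e+00  0.00000000e+00  0.00000000e+00  1.00000000e+00]]
```

View pics/scene0.png

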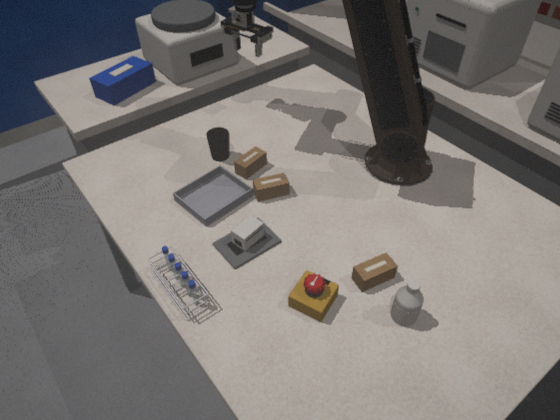

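View pics/side0.png

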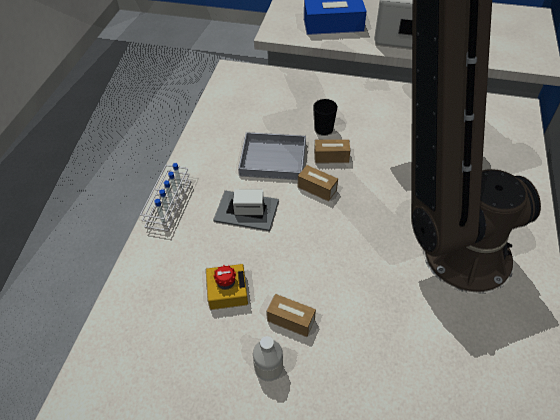

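The scene shows three cartons (scene px (250,163), (271,187), (375,272)), the spent cassette on the dock (250,235), the tray (215,195), the stop (315,290), the bottle (407,300) and the cup (219,145). The side view agrees with this.

```bash
cat > h.py <<'E'
from plant import r, viewer
import cv2, numpy as np
from scipy.optimize import minimize
from scipy.spatial.transform import Rotation as Ro
def cap(name):
    s=r.get_state(); c=viewer.capture(name); K=c["camera_matrix"]
    if name=="wrist":
        T=np.eye(4); T[:3,:3]=Ro.from_euler("xyz",s["eef_rot"],degrees=True).as_matrix(); T[:3,3]=s["tcp_pos"]
        M=np.linalg.inv(T@c["mount"]); return dict(img=c["img"],K=K,R=M[:3,:3],t=M[:3,3])
    return dict(img=c["img"],K=K,R=c["R"],t=c["t"])
def proj(c,X):
    p=(np.asarray(X)@c["R"].T+c["t"])@c["K"].T; return p[:,:2]/p[:,2:]
def ray(c,uv,z):
    d=c["R"].T@np.linalg.inv(c["K"])@np.array([uv[0],uv[1],1.]); o=-c["R"].T@c["t"]
    return o+d*(z-o[2])/d[2]
def box(x,y,z,yaw,L,W,H):  # z = bottom
    k=np.array([[i,j,l] for i in(-.5,.5) for j in(-.5,.5) for l in(0,1)])*[L,W,H]
    c,s=np.cos(np.radians(yaw)),np.sin(np.radians(yaw))
    return k@np.array([[c,s,0],[-s,c,0],[0,0,1]])+[x,y,z]
def brown(img):
    h=cv2.cvtColor(img,cv2.COLOR_RGB2HSV)
    return cv2.inRange(h,(6,70,40),(20,255,230))
def yellow(img):
    return cv2.inRange(cv2.cvtColor(img,cv2.COLOR_RGB2HSV),(18,150,60),(32,255,255))
def comp(m,uv,close=9):
    m=cv2.morphologyEx(m,cv2.MORPH_CLOSE,np.ones((close,close),np.uint8))
    n,l,st,ce=cv2.connectedComponentsWithStats(m)
    k=[i for i in range(1,n) if st[i,4]>25]
    if not k: return None
    i=min(k,key=lambda i:np.hypot(*(ce[i]-uv)))
    c,_=cv2.findContours((l==i).astype(np.uint8),cv2.RETR_EXTERNAL,cv2.CHAIN_APPROX_NONE)
    out=np.zeros_like(m); cv2.fillConvexPoly(out,cv2.convexHull(np.vstack(c)),1); return out
def fit(views,x0,z,dims):
    """views: [(cam, convex mask)]; fits x,y,yaw of a box by silhouette IoU (4x subpixel)"""
    S=4
    big=[cv2.resize(m,None,fx=S,fy=S,interpolation=cv2.INTER_NEAREST) for _,m in views]
    def cost(p):
        e=0
        for (c,_),m in zip(views,big):
            h=cv2.convexHull(((proj(c,box(p[0],p[1],z,p[2],*dims))+.5)*S).astype(np.float32))
            q=np.zeros_like(m); cv2.fillConvexPoly(q,np.round(h).astype(np.int32),1)
            e+=1-(q&m).sum()/max(1,(q|m).sum())
        return e/len(views)
    best=None
    for yaw in ([x0[2]] if len(x0)>2 else range(0,180,30)):
        s=np.array([[0,0,0],[.015,0,0],[0,.015,0],[0,0,15]])+[x0[0],x0[1],yaw]
        o=minimize(cost,s[0],method="Nelder-Mead",options=dict(initial_simplex=s,xatol=2e-4,fatol=1e-4))
        if best is None or o.fun<best.fun: best=o
    return best.x,best.fun
E
python3 - <<'E'
from h import *
C=[cap("scene"),cap("side")]
def go(n,uvs,mf,z,dims):
    ms=[comp(mf(c["img"]),uv) for c,uv in zip(C,uvs)]
    g=ray(C[0],uvs[0],z+dims[2]/2); g2=ray(C[1],uvs[1],z+dims[2]/2)
    for nm,v in (("both",list(zip(C,ms))),("scene",[(C[0],ms[0])]),("side",[(C[1],ms[1])])):
        x,f=fit(v,g[:2],z,dims); print(n,nm,g[:2].round(3),g2[:2].round(3),x.round(4),round(f,3),[int(m.sum()) for m in ms])
go("A",((250,163),(332,151)),brown,0,(.11,.054,.054))
go("B",((271,187),(318,182)),brown,0,(.11,.054,.054))
go("C",((375,272),(291,314)),brown,0,(.11,.054,.054))
go("stop",((313,298),(227,290)),yellow,0,(.1,.1,.05))
for n,u,v,z in (("spray",(407,283),(266,343),.14),("cup",(219,133),(326,105),.1),("spent",(250,235),(248,203),.04),("cap",(315,282),(225,275),.085)):
    print(n,ray(C[0],u,z).round(3),ray(C[1],v,z).round(3))
# montage for dock/tray corners
a=cv2.resize(C[0]["img"][155:270,165:295],None,fx=3,fy=5.2/1.0*0+3,interpolation=cv2.INTER_CUBIC)
b=cv2.resize(C[1]["img"][125:240,205:335],None,fx=3,fy=3,interpolation=cv2.INTER_CUBIC)
cv2.imwrite("pics/m1.png",np.hstack([a,b])[:,:,::-1])
E
```

```text
A both [ 0.435 -0.296] [ 0.427 -0.303] [  0.45    -0.1681 163.7982] 0.574 [1879, 2303]
A scene [ 0.435 -0.296] [ 0.427 -0.303] [  0.4507  -0.1666 -11.8286] 0.564 [1879, 2303]
A side [ 0.435 -0.296] [ 0.427 -0.303] [  0.4499  -0.1678 160.5284] 0.582 [1879, 2303]
B both [ 0.452 -0.152] [ 0.447 -0.16 ] [  0.45    -0.1704 166.2228] 0.574 [1879, 2303]
B scene [ 0.452 -0.152] [ 0.447 -0.16 ] [  0.4507  -0.1673 -11.2513] 0.564 [1879, 2303]
B side [ 0.452 -0.152] [ 0.447 -0.16 ] [  0.4493  -0.1682 161.7745] 0.58 [1879, 2303]
C both [0.435 0.304] [0.434 0.296] [  0.4353   0.2984 -10.7339] 0.057 [1106, 1357]
C scene [0.435 0.304] [0.434 0.296] [  0.4369   0.3008 -10.3469] 0.044 [1106, 1357]
C side [0.435 0.304] [0.434 0.296] [  0.435    0.2977 -11.5053] 0.031 [1106, 1357]
stop both [0.625 0.262] [0.611 0.263] [  0.6169   0.2502 111.5677] 0.482 [152, 1620]
stop scene [0.625 0.262] [0.611 0.263] [ 0.6072  0.2364 43.6013] 0.905 [152, 1620]
stop side [0.625 0.262] [0.611 0.263] [  0.6167   0.2498 111.1729] 0.05 [152, 1620]
spray [0.474 0.424 0.14 ] [0.461 0.436 0.14 ]
cup [ 0.474 -0.423  0.1  ] [ 0.473 -0.437  0.1  ]
spent [ 0.635 -0.011  0.04 ] [ 0.631 -0.023  0.04 ]
cap [0.618 0.257 0.085] [0.613 0.255 0.085]
```

View pics/m1.png

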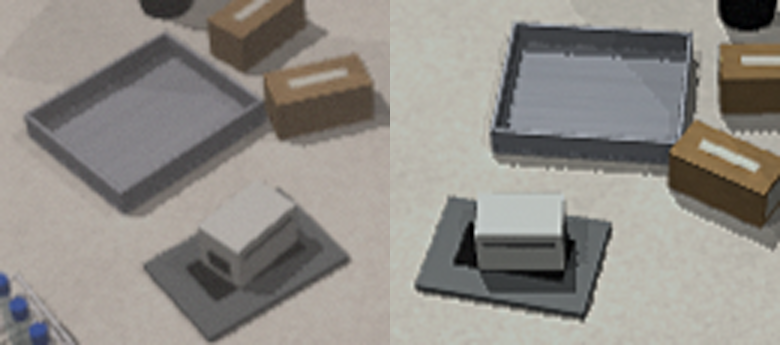

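Montage: dock corners are at scene (213.3,243.7), (234.3,268.3), (281.7,241.3), with the tray rim to its upper left. Two cartons are close together next to the tray. Next I'll fit them with less mask closing.

```bash
python3 - <<'E'
from h import *
C=[cap("scene"),cap("side")]
for n,uvs in (("A",((250,163),(332,151))),("B",((271,187),(318,182)))):
    ms=[comp(brown(c["img"]),uv,1) for c,uv in zip(C,uvs)]
    g=ray(C[0],uvs[0],.027)
    for nm,v in (("both",list(zip(C,ms))),("scene",[(C[0],ms[0])]),("side",[(C[1],ms[1])])):
        x,f=fit(v,g[:2],0,(.11,.054,.054)); print(n,nm,x.round(4),round(f,3),[int(m.sum()) for m in ms])
def pts(c,l,ox,oy,z): return np.array([ray(c,(ox+a/3-.33,oy+b/3-.33),z)[:2] for a,b in l]).round(4)
print("dock sc",pts(C[0],[(145,266),(208,340),(350,259)],165,155,.01).tolist())
print("dock sd",pts(C[1],[(62,198),(222,223),(196,318),(26,290)],205,125,.01).tolist())
print("tray sc",pts(C[0],[(28,119),(167,36),(265,103),(122,195)],165,155,.034).tolist())
print("tray sd",pts(C[1],[(124,23),(302,33),(294,142),(102,131)],205,125,.034).tolist())
print("spent top sc",pts(C[0],[(199,228),(265,186),(298,205),(234,251)],165,155,.066).tolist())
print("spent top sd",pts(C[1],[(87,194),(175,194),(175,236),(85,236)],205,125,.066).tolist())
E
```

```text
A both [  0.4284  -0.3055 192.0788] 0.131 [557, 815]
A scene [ 0.4297 -0.3059 22.4368] 0.195 [557, 815]
A side [ 0.4287 -0.3058 12.2107] 0.04 [557, 815]
B both [ 4.495000e-01 -1.581000e-01  1.609698e+02] 0.072 [744, 946]
B scene [ 4.514000e-01 -1.554000e-01  1.585634e+02] 0.088 [744, 946]
B side [  0.4497  -0.159  -20.8416] 0.035 [744, 946]
dock sc [[0.7264, -0.0743], [0.7283, 0.0408], [0.5607, 0.0438]]
dock sd [[0.7198, -0.0808], [0.5526, -0.0825], [0.5502, 0.0396], [0.7198, 0.0415]]
tray sc [[0.7241, -0.3104], [0.5312, -0.336], [0.5086, -0.1738], [0.7033, -0.1507]]
tray sd [[0.7187, -0.3238], [0.5232, -0.3489], [0.4998, -0.1853], [0.6976, -0.1589]]
spent top sc [[0.6806, -0.0385], [0.598, -0.0452], [0.5876, -0.0042], [0.6707, 0.0066]]
spent top sd [[0.6781, -0.0443], [0.5942, -0.0624], [0.5812, -0.0103], [0.6651, 0.0078]]
```

Call:
{"method": "arm_command", "body": {
  "travel": [
    [0.628, 0.798, 0.208],
    [0.628, 0.798, 0.208],
    [0.628, 0.798, 0.208],
    [0.628, 0.798, 0.208],
    [0.628, 0.798, 0.208],
    [0.628, 0.798, 0.208],
    [0.628, 0.798, 0.208],
    [0.628, 0.798, 0.208],
    [0.628, 0.798, 0.208],
    [0.628, 0.798, 0.208],
    [0.628, 0.798, 0.208],
    [0.628, 0.798, 0.208]
  ],
  "delta_rot": [
    [0, 0, -0.178],
    [0, 0, -0.178],
    [0, 0, -0.178],
    [0, 0, -0.178],
    [0, 0, -0.178],
    [0, 0, -0.178],
    [0, 0, -0.178],
    [0, 0, -0.178],
    [0, 0, -0.178],
    [0, 0, -0.178],
    [0, 0, -0.178],
    [0, 0, -0.178]
  ],
  "grip": 1
}}

```text
time_s: 1.85
tcp_pos: [0.4996, -0.2507, 0.3493]
eef_rot: [180.0, -0.0, 179.9]
contact_force: [-0.3, -0.5, 0.4]
gripper_width: 0.0874
gripper_force: 0.0
```

```bash
python3 - <<'E'
from h import *
import pickle
c=cap("wrist"); pickle.dump(c,open("w1.pkl","wb")); cv2.imwrite("pics/w1.png",c["img"][:,:,::-1])
s=r.get_state(); print(s["time_s"],s["tcp_pos"],s["eef_rot"],s["joints"])
E
```

```text
1.9 [ 0.499654   -0.25065554  0.34940274] [ 1.79997814e+02 -1.69256308e-02  1.79920762e+02] [-6.57459828e+00  6.67978157e+00 -4.24626709e+00 -2.62022033e-04
 -7.90910156e+01 -8.35045906e+01]
```

View pics/w1.png

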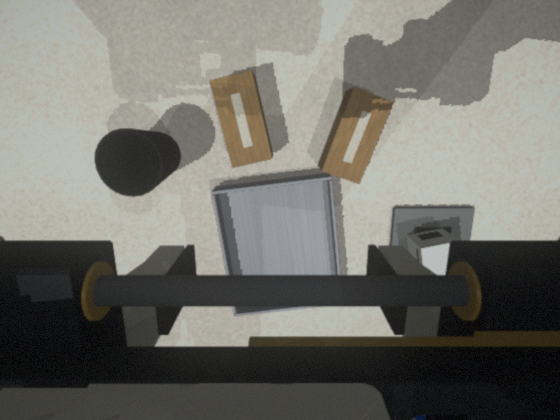

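The wrist view shows carton A (240,118), carton B (355,135), the tray (275,240), the dock (432,235) and the cup (138,160). All are clear of each other. I'll fit them in this view.

```bash
python3 - <<'E'
from h import *
import pickle
c=pickle.load(open("w1.pkl","rb"))
for n,uv in (("A",(240,118)),("B",(355,135))):
    m=comp(brown(c["img"]),uv,5); g=ray(c,uv,.03)
    x,f=fit([(c,m)],g[:2],0,(.11,.054,.054)); print(n,x.round(4),round(f,3),m.sum())
for n,uv in (("trayTL",(213,184)),("trayTR",(332,178)),("trayBL",(235,314))): print(n,ray(c,uv,.034).round(4))
for n,uv in (("dockTL",(393,207)),("dockTR",(472,207))): print(n,ray(c,uv,.01).round(4))
E
```

```text
A [ 0.4294 -0.3003 12.5678] 0.027 4006
B [ 4.502000e-01 -1.543000e-01  1.609713e+02] 0.034 4180
trayTL [ 0.5144 -0.3441  0.034 ]
trayTR [ 0.5064 -0.1802  0.034 ]
trayBL [ 0.718  -0.3216  0.034 ]
dockTL [ 0.5542 -0.0846  0.01  ]
dockTR [0.5545 0.0323 0.01  ]
```

Call:
{"method": "arm_command", "body": {
  "travel": [
    [0.07, 0.96, 0],
    [0.07, 0.96, 0],
    [0.07, 0.96, 0],
    [0.07, 0.96, 0],
    [0.07, 0.96, 0],
    [0.07, 0.96, 0],
    [0.07, 0.96, 0],
    [0.07, 0.96, 0],
    [0.07, 0.96, 0],
    [0.07, 0.96, 0]
  ],
  "delta_rot": [
    [0, 0, 0],
    [0, 0, 0],
    [0, 0, 0],
    [0, 0, 0],
    [0, 0, 0],
    [0, 0, 0],
    [0, 0, 0],
    [0, 0, 0],
    [0, 0, 0],
    [0, 0, 0]
  ]
}}

```text
time_s: 3.15
tcp_pos: [0.5354, 0.2296, 0.3493]
eef_rot: [-180.0, -0.0, 180.0]
contact_force: [0.1, 0.3, -0.2]
gripper_width: 0.088
gripper_force: 0.0
```

```bash
python3 - <<'E'
from h import *
import pickle
c=cap("wrist"); pickle.dump(c,open("w2.pkl","wb")); cv2.imwrite("pics/w2.png",c["img"][:,:,::-1])
s=r.get_state(); print(s["time_s"],s["tcp_pos"],s["eef_rot"],s["joints"])
E
```

```text
3.2 [0.53546001 0.22917944 0.34958841] [-1.79986785e+02 -4.05421637e-03  1.79953837e+02] [ 4.24021641e+01  9.00437252e+00 -1.48253252e+00  7.13400210e-03
 -7.95250059e+01 -1.32449625e+02]
```

View pics/w2.png

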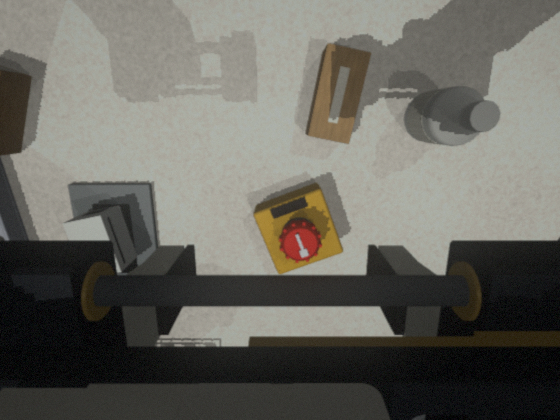

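The wrist view shows the stop cap at (300,240) on its housing, carton C at (340,93) and the bottle at (455,115), with the dock on the left at (115,225). I'll fit the cap and carton C.

```bash
cat >> h.py <<'E'
def red(img):
    h=cv2.cvtColor(img,cv2.COLOR_RGB2HSV)
    return cv2.inRange(h,(0,120,50),(5,255,255))|cv2.inRange(h,(172,120,50),(180,255,255))
def fitcyl(c,m,x0,z0,z1,rad):
    a=np.linspace(0,2*np.pi,72); S=4
    big=cv2.resize(m,None,fx=S,fy=S,interpolation=cv2.INTER_NEAREST)
    def cost(p):
        X=np.vstack([np.c_[p[0]+rad*np.cos(a),p[1]+rad*np.sin(a),0*a+z] for z in(z0,z1)])
        h=cv2.convexHull(((proj(c,X)+.5)*S).astype(np.float32)); q=np.zeros_like(big)
        cv2.fillConvexPoly(q,np.round(h).astype(np.int32),1); return 1-(q&big).sum()/(q|big).sum()
    s=np.array([[0,0],[.01,0],[0,.01]])+x0[:2]
    o=minimize(cost,s[0],method="Nelder-Mead",options=dict(initial_simplex=s,xatol=2e-4,fatol=1e-4)); return o.x,o.fun
E
python3 - <<'E'
from h import *
import pickle
c=pickle.load(open("w2.pkl","rb"))
uv=(340,93); m=comp(brown(c["img"]),uv,5)
x,f=fit([(c,m)],ray(c,uv,.03)[:2],0,(.11,.054,.054)); print("C",x.round(4),round(f,3),m.sum())
m=comp(red(c["img"]),(300,240),5); print("cap",fitcyl(c,m,ray(c,(300,240),.09),.066,.092,.026),m.sum())
m=comp(yellow(c["img"])|red(c["img"]),(300,235),9); print(m.sum())
x,f=fit([(c,comp(yellow(c["img"])|red(c["img"]),(298,230),15))],(.617,.25),0,(.1,.1,.05)); print("house",x,f)
for uv in ((69,184),(153,182)): print("dock",ray(c,uv,.01).round(4))
E
```

```text
C [  0.4354   0.3006 168.9526] 0.031 4337
cap (array([0.61582865, 0.25406455]), np.float64(0.09090527023619399)) 1357
4675
house [  0.6249091    0.25681418 111.6271884 ] 0.14093636353207062
dock [ 0.5549 -0.0784  0.01  ]
dock [0.552 0.044 0.01 ]
```

Call:
{"method": "arm_command", "body": {
  "travel": [
    [0.16, 0.048, -0.2],
    [0.16, 0.048, -0.4],
    [0.16, 0.048, -0.46],
    [0.16, 0.048, -0.46],
    [0.16, 0.048, -0.46],
    [0.16, 0.048, -0.46],
    [0.16, 0.048, -0.46],
    [0.16, 0.048, -0.46],
    [0.16, 0.048, -0.46],
    [0.16, 0.048, -0.46]
  ],
  "delta_rot": [
    [0, 0, 0],
    [0, 0, 0],
    [0, 0, 0],
    [0, 0, 0],
    [0, 0, 0],
    [0, 0, 0],
    [0, 0, 0],
    [0, 0, 0],
    [0, 0, 0],
    [0, 0, 0]
  ],
  "grip": 0,
  "newtons": 20
}}

```text
time_s: 4.45
tcp_pos: [0.6153, 0.2544, 0.12]
eef_rot: [180.0, 0.0, -180.0]
contact_force: [0.8, -0.2, 0.0]
gripper_width: 0.001
gripper_force: 0.0
```

Call:
{"method": "arm_command", "body": {
  "travel": [
    [0, 0, -0.01],
    [0, 0, -0.016],
    [0, 0, -0.02],
    [0, 0, -0.024],
    [0, 0, -0.026],
    [0, 0, -0.028],
    [0, 0, -0.028]
  ],
  "delta_rot": [
    [0, 0, 0],
    [0, 0, 0],
    [0, 0, 0],
    [0, 0, 0],
    [0, 0, 0],
    [0, 0, 0],
    [0, 0, 0]
  ]
}}

```text
time_s: 5.32
tcp_pos: [0.6153, 0.2542, 0.1057]
eef_rot: [180.0, 0.0, -180.0]
contact_force: [-1.9, -1.3, 4.7]
gripper_width: 0.0004
gripper_force: 2.2
```

Call:
{"method": "arm_command", "body": {
  "travel": [
    [0, 0, -0.002],
    [0, 0, -0.004],
    [0, 0, -0.006],
    [0, 0, -0.008],
    [0, 0, -0.008]
  ],
  "delta_rot": [
    [0, 0, 0],
    [0, 0, 0],
    [0, 0, 0],
    [0, 0, 0],
    [0, 0, 0]
  ]
}}

```text
time_s: 5.95
tcp_pos: [0.6156, 0.2543, 0.104]
eef_rot: [180.0, 0.1, -179.9]
contact_force: [-7.7, -3.0, 19.0]
gripper_width: 0.0005
gripper_force: 9.6
```

Call:
{"method": "arm_command", "body": {
  "travel": [
    [0, 0, 0.1],
    [0, 0, 0.22],
    [-0.06, -0.2, 0.35],
    [-0.13, -0.548, 0.496],
    [-0.13, -0.548, 0.496],
    [-0.13, -0.548, 0.496],
    [-0.13, -0.548, 0.496],
    [-0.13, -0.548, 0.496],
    [-0.13, -0.548, 0.496],
    [-0.13, -0.548, 0.496],
    [-0.13, -0.548, 0.496]
  ],
  "delta_rot": [
    [0, 0, 0],
    [0, 0, 0],
    [0, 0, 0],
    [0, 0, 0],
    [0, 0, 0],
    [0, 0, 0],
    [0, 0, 0],
    [0, 0, 0],
    [0, 0, 0],
    [0, 0, 0],
    [0, 0, 0]
  ],
  "grip": 1
}}

```text
time_s: 7.32
tcp_pos: [0.5505, -0.0188, 0.3486]
eef_rot: [-180.0, -0.1, -179.9]
contact_force: [-1.3, 0.3, -0.4]
gripper_width: 0.0875
gripper_force: 0.0
```

```bash
python3 - <<'E'
from h import *
import pickle
c=cap("wrist"); pickle.dump(c,open("w3.pkl","wb"))
s=r.get_state(); print(s["time_s"],s["tcp_pos"],s["eef_rot"])
cv2.imwrite("pics/w3.png",cv2.resize(c["img"][140:340,180:380],None,fx=3,fy=3,interpolation=cv2.INTER_CUBIC)[:,:,::-1])
E
```

```text
7.375 [ 0.55050622 -0.01884722  0.34877346] [-1.79980897e+02 -7.24825636e-02 -1.79911134e+02]
```

View pics/w3.png

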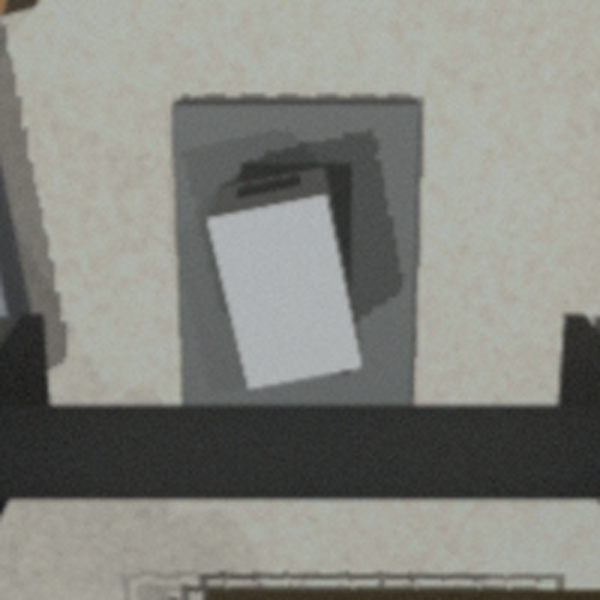

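The crop shows the spent cassette top with corners (207,217), (328,193), (361,368), (248,389), and the dock edges at x≈174 and x≈421.

```bash
python3 - <<'E'
from h import *
import pickle
c=pickle.load(open("w3.pkl","rb"))
P=lambda l,z:np.array([ray(c,(180+(a+.5)/3-.5,140+(b+.5)/3-.5),z)[:2] for a,b in l])
s=P([(207,217),(328,193),(361,368),(248,389)],.066); print("spent",s.round(4).tolist(),s.mean(0).round(4))
e=[s[3]-s[0],s[2]-s[1]]; print([ (np.hypot(*v).round(4),np.degrees(np.arctan2(v[1],v[0])).round(1)) for v in e],np.hypot(*(s[1]-s[0])),np.hypot(*(s[2]-s[3])))
d=P([(174,102),(421,101),(182,405),(414,405)],.01); print("dock",d.round(4).tolist())
E
```

```text
spent [[0.5962, -0.0608], [0.5853, -0.008], [0.6676, 0.0076], [0.6781, -0.044]] [ 0.6318 -0.0263]
[(np.float64(0.0836), np.float64(11.6)), (np.float64(0.0837), np.float64(10.7))] 0.0538628843741305 0.05266594121358885
dock [[0.5547, -0.0808], [0.5541, 0.0376], [0.7138, -0.082], [0.7137, 0.039]]
```

Call:
{"method": "arm_command", "body": {
  "travel": [
    [0.164, -0.012, -0.05],
    [0.164, -0.012, -0.2],
    [0.164, -0.012, -0.32],
    [0.164, -0.012, -0.42],
    [0.164, -0.012, -0.48],
    [0.164, -0.012, -0.54],
    [0.164, -0.012, -0.6],
    [0.164, -0.012, -0.616],
    [0.164, -0.012, -0.616]
  ],
  "delta_rot": [
    [0, 0, 0.118],
    [0, 0, 0.122],
    [0, 0, 0.122],
    [0, 0, 0.122],
    [0, 0, 0.122],
    [0, 0, 0.122],
    [0, 0, 0.122],
    [0, 0, 0.122],
    [0, 0, 0.122]
  ],
  "grip": 1
}}

```text
time_s: 8.5
tcp_pos: [0.6325, -0.0255, 0.0414]
eef_rot: [-180.0, -0.1, -169.0]
contact_force: [-0.1, -0.0, 0.7]
gripper_width: 0.0875
gripper_force: 0.0
```

Call:
{"method": "arm_command", "body": {
  "travel": [
    [0, 0, 0],
    [0, 0, 0],
    [0, 0, 0],
    [0, 0, 0],
    [0, 0, 0],
    [0, 0, 0]
  ],
  "delta_rot": [
    [0, 0, 0],
    [0, 0, 0],
    [0, 0, 0],
    [0, 0, 0],
    [0, 0, 0],
    [0, 0, 0]
  ],
  "grip": 0,
  "newtons": 30
}}

```text
time_s: 9.25
tcp_pos: [0.6326, -0.0258, 0.042]
eef_rot: [-180.0, 0.0, -169.0]
contact_force: [-1.8, 0.7, 4.2]
gripper_width: 0.0542
gripper_force: 29.9
```

Call:
{"method": "arm_command", "body": {
  "travel": [
    [0, 0, 0.04],
    [0, 0, 0.1],
    [0, 0, 0.18],
    [0, -0.05, 0.22],
    [-0.02, -0.15, 0.22],
    [-0.04, -0.25, 0.22],
    [-0.04, -0.35, 0.22],
    [-0.04, -0.444, 0.22],
    [-0.04, -0.444, 0.22],
    [-0.04, -0.444, 0.22],
    [-0.04, -0.444, 0.22]
  ],
  "delta_rot": [
    [0, 0, 0],
    [0, 0, 0],
    [0, 0, 0],
    [0, 0, 0],
    [0, 0, -0.02],
    [0, 0, -0.044],
    [0, 0, -0.044],
    [0, 0, -0.044],
    [0, 0, -0.044],
    [0, 0, -0.044],
    [0, 0, -0.044]
  ]
}}

```text
time_s: 10.62
tcp_pos: [0.6124, -0.2468, 0.1514]
eef_rot: [180.0, -0.0, -172.9]
contact_force: [-0.2, -0.2, -0.7]
gripper_width: 0.0537
gripper_force: 29.9
```

Call:
{"method": "arm_command", "body": {
  "travel": [
    [0, 0, -0.1],
    [0, 0, -0.17],
    [0, 0, -0.21],
    [0, 0, -0.225],
    [0, 0, -0.232],
    [0, 0, -0.232],
    [0, 0, -0.232]
  ],
  "delta_rot": [
    [0, 0, 0],
    [0, 0, 0],
    [0, 0, 0],
    [0, 0, 0],
    [0, 0, 0],
    [0, 0, 0],
    [0, 0, 0]
  ]
}}

```text
time_s: 11.5
tcp_pos: [0.613, -0.2477, 0.0366]
eef_rot: [-180.0, 0.1, -173.0]
contact_force: [0.0, 0.7, -1.5]
gripper_width: 0.0536
gripper_force: 29.9
```

Call:
{"method": "arm_command", "body": {
  "travel": [
    [0, 0, -0.003],
    [0, 0, -0.003]
  ],
  "delta_rot": [
    [0, 0, 0],
    [0, 0, 0]
  ]
}}

```text
time_s: 11.75
tcp_pos: [0.6129, -0.2479, 0.035]
eef_rot: [-180.0, 0.1, -173.0]
contact_force: [-0.5, 1.6, 4.4]
gripper_width: 0.0542
gripper_force: 29.9
```

Call:
{"method": "arm_command", "body": {
  "travel": [
    [0, 0, 0],
    [0, 0, 0],
    [0, 0, 0],
    [0, 0, 0.03],
    [0, 0, 0.1],
    [0, 0, 0.2],
    [-0.1, 0, 0.4],
    [-0.27, 0.02, 0.6],
    [-0.27, 0.02, 0.62],
    [-0.27, 0.02, 0.62],
    [-0.27, 0.02, 0.62],
    [-0.27, 0.02, 0.62]
  ],
  "delta_rot": [
    [0, 0, 0],
    [0, 0, 0],
    [0, 0, 0],
    [0, 0, 0],
    [0, 0, 0],
    [0, 0, 0],
    [0, 0, 0.07],
    [0, 0, 0.07],
    [0, 0, 0.07],
    [0, 0, 0.07],
    [0, 0, 0.07],
    [0, 0, 0.07]
  ],
  "grip": 1
}}

```text
time_s: 13.25
tcp_pos: [0.477, -0.2376, 0.3452]
eef_rot: [-180.0, 0.1, -166.7]
contact_force: [-1.2, 0.0, -0.7]
gripper_width: 0.0879
gripper_force: 0.0
```

```bash
python3 - <<'E'
from h import *
import pickle
c=cap("wrist"); pickle.dump(c,open("w4.pkl","wb")); cv2.imwrite("pics/w4.png",c["img"][:,:,::-1])
s=r.get_state(); print(s["time_s"],s["tcp_pos"],s["eef_rot"],s["joints"])
for n,p in (("A",(.4294,-.3003,.027)),("B",(.4502,-.1543,.027))):
    uv=proj(c,[p])[0]; m=comp(brown(c["img"]),uv,5)
    x,f=fit([(c,m)],p[:2],0,(.11,.054,.054)); print(n,x.round(4),round(f,3),m.sum())
S=[cap("scene"),cap("side")]
cv2.imwrite("pics/s4.png",np.vstack([np.hstack([cv2.resize(q["img"],(400,300)) for q in S]),np.hstack([cv2.resize(c["img"],(400,300))]*2)])[:,:,::-1])
E
```

```text
13.3 [ 0.477077   -0.23755039  0.34397564] [ 1.79977456e+02 -1.20710994e-03 -1.66667690e+02] [-5.39200428e+00  4.16993169e+00 -7.74577874e+00 -2.14244889e-02
 -7.80926706e+01 -7.12712636e+01]
A [ 0.4291 -0.3006 12.3549] 0.041 3971
B [  0.4505  -0.1542 -19.4276] 0.038 3989
```

View pics/s4.png

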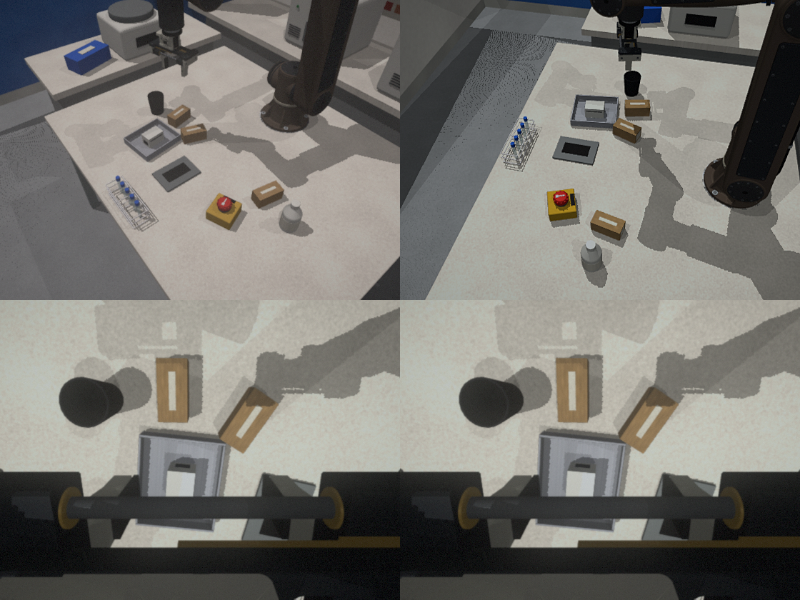

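The montage shows only three cartons, the cassette lying centred in the tray (wrist (180,180)), the dock empty and the cap down. I'll pick carton B first.

Call:
{"method": "arm_command", "body": {
  "travel": [
    [-0.053, 0.168, -0.1],
    [-0.053, 0.168, -0.2],
    [-0.053, 0.168, -0.3],
    [-0.053, 0.168, -0.4],
    [-0.053, 0.168, -0.5],
    [-0.053, 0.168, -0.57],
    [-0.053, 0.168, -0.61],
    [-0.053, 0.168, -0.629],
    [-0.053, 0.168, -0.629]
  ],
  "delta_rot": [
    [0, 0, -0.11],
    [0, 0, -0.22],
    [0, 0, -0.33],
    [0, 0, -0.362],
    [0, 0, -0.362],
    [0, 0, -0.362],
    [0, 0, -0.362],
    [0, 0, -0.362],
    [0, 0, -0.362]
  ]
}}

```text
time_s: 14.52
tcp_pos: [0.4505, -0.1538, 0.0288]
eef_rot: [-179.9, -0.1, 160.8]
contact_force: [-0.3, 0.2, 0.1]
gripper_width: 0.0874
gripper_force: 0.0
```

Call:
{"method": "arm_command", "body": {
  "travel": [
    [0, 0, 0],
    [0, 0, 0],
    [0, 0, 0],
    [0, 0, 0],
    [0, 0, 0],
    [0, 0, 0]
  ],
  "delta_rot": [
    [0, 0, 0],
    [0, 0, 0],
    [0, 0, 0],
    [0, 0, 0],
    [0, 0, 0],
    [0, 0, 0]
  ],
  "grip": 0,
  "newtons": 30
}}

```text
time_s: 15.28
tcp_pos: [0.4511, -0.1537, 0.0299]
eef_rot: [180.0, 0.0, 160.8]
contact_force: [-1.5, 0.6, 6.5]
gripper_width: 0.0536
gripper_force: 30.0
```

```bash
python3 - <<'E'
from h import *
import pickle
for f,uv in (("w1.pkl",(138,160)),("w4.pkl",(130,142))):
    c=pickle.load(open(f,"rb")); m=comp(cv2.inRange(cv2.cvtColor(c["img"],cv2.COLOR_RGB2GRAY),0,45),uv,5)
    print(m.sum(),fitcyl(c,m,(.474,-.43),0,.1,.04))
E
```

```text
3305 (array([ 0.47895453, -0.41310989]), np.float64(0.34189597879251765))
3479 (array([ 0.47588325, -0.41226551]), np.float64(0.3536013011152417))
```

Call:
{"method": "arm_command", "body": {
  "travel": [
    [0, 0, 0.05],
    [0, 0, 0.12],
    [0.05, 0.03, 0.18],
    [0.15, 0.1, 0.18],
    [0.25, 0.18, 0.18],
    [0.34, 0.24, 0.18],
    [0.378, 0.265, 0.18],
    [0.378, 0.265, 0.18],
    [0.378, 0.265, 0.18],
    [0.378, 0.265, 0.18]
  ],
  "delta_rot": [
    [0, 0, 0],
    [0, 0, 0],
    [0, 0, 0.05],
    [0, 0, 0.12],
    [0, 0, 0.2],
    [0, 0, 0.214],
    [0, 0, 0.214],
    [0, 0, 0.214],
    [0, 0, 0.214],
    [0, 0, 0.214]
  ]
}}

```text
time_s: 16.52
tcp_pos: [0.639, -0.0218, 0.1195]
eef_rot: [180.0, -0.0, 180.0]
contact_force: [-0.0, -0.2, -2.7]
gripper_width: 0.0539
gripper_force: 30.0
```

Call:
{"method": "arm_command", "body": {
  "travel": [
    [0, 0, -0.06],
    [0, 0, -0.1],
    [0, 0, -0.13],
    [0, 0, -0.148],
    [0, 0, -0.152],
    [0, 0, -0.154],
    [0, 0, -0.154]
  ],
  "delta_rot": [
    [0, 0, 0],
    [0, 0, 0],
    [0, 0, 0],
    [0, 0, 0],
    [0, 0, 0],
    [0, 0, 0],
    [0, 0, 0]
  ]
}}

```text
time_s: 17.4
tcp_pos: [0.6403, -0.0211, 0.0432]
eef_rot: [180.0, 0.1, -180.0]
contact_force: [-0.4, 0.6, -2.6]
gripper_width: 0.0538
gripper_force: 30.0
```

Call:
{"method": "arm_command", "body": {
  "travel": [
    [0, 0, -0.002],
    [0, 0, -0.003],
    [0, 0, -0.003]
  ],
  "delta_rot": [
    [0, 0, 0],
    [0, 0, 0],
    [0, 0, 0]
  ]
}}

```text
time_s: 17.77
tcp_pos: [0.6403, -0.0211, 0.042]
eef_rot: [180.0, 0.1, -180.0]
contact_force: [-1.9, 0.2, 5.0]
gripper_width: 0.0538
gripper_force: 30.0
```

Call:
{"method": "arm_command", "body": {
  "travel": [
    [0, 0, 0],
    [0, 0, 0],
    [0, 0, 0],
    [0, 0, 0.03],
    [0, 0, 0.1],
    [0, 0, 0.2],
    [-0.05, 0, 0.32],
    [-0.179, 0.003, 0.44],
    [-0.179, 0.003, 0.56],
    [-0.179, 0.003, 0.617],
    [-0.179, 0.003, 0.617],
    [-0.179, 0.003, 0.617],
    [-0.179, 0.003, 0.617],
    [-0.179, 0.003, 0.617]
  ],
  "delta_rot": [
    [0, 0, 0],
    [0, 0, 0],
    [0, 0, 0],
    [0, 0, 0],
    [0, 0, 0],
    [0, 0, 0],
    [0, 0, 0],
    [0, 0, 0],
    [0, 0, 0],
    [0, 0, 0],
    [0, 0, 0],
    [0, 0, 0],
    [0, 0, 0],
    [0, 0, 0]
  ],
  "grip": 1
}}

```text
time_s: 19.52
tcp_pos: [0.5502, -0.0198, 0.3485]
eef_rot: [-180.0, -0.1, -180.0]
contact_force: [0.1, -0.4, 0.6]
gripper_width: 0.0876
gripper_force: 0.0
```

```bash
python3 - <<'E'
from h import *
import pickle
c=cap("wrist"); pickle.dump(c,open("w5.pkl","wb"))
s=r.get_state(); print(s["time_s"],s["tcp_pos"],s["eef_rot"])
uv=proj(c,[(.64,-.0215,.039)])[0]; m=comp(brown(c["img"]),uv,5); print(uv,fit([(c,m)],(.64,-.0215),.012,(.11,.054,.054)),m.sum())
cv2.imwrite("pics/w5.png",cv2.resize(c["img"][140:340,180:380],None,fx=3,fy=3,interpolation=cv2.INTER_CUBIC)[:,:,::-1])
S=cap("scene"); print([ (round(float(x),4)) for x in fit([(S,comp(brown(S["img"]),(375,272),3))],(.4354,.3006,170),0,(.11,.054,.054))[0]])
E
```

```text
19.575 [ 0.55026403 -0.01982381  0.34858922] [-1.79969032e+02 -1.02351123e-01 -1.79995505e+02]
[279.72055556 236.89349089] (array([ 0.64066112, -0.02115644, -0.04157387]), np.float64(0.0819572412559263)) 3227
[0.4363, 0.3002, 169.7491]
```

View pics/w5.png

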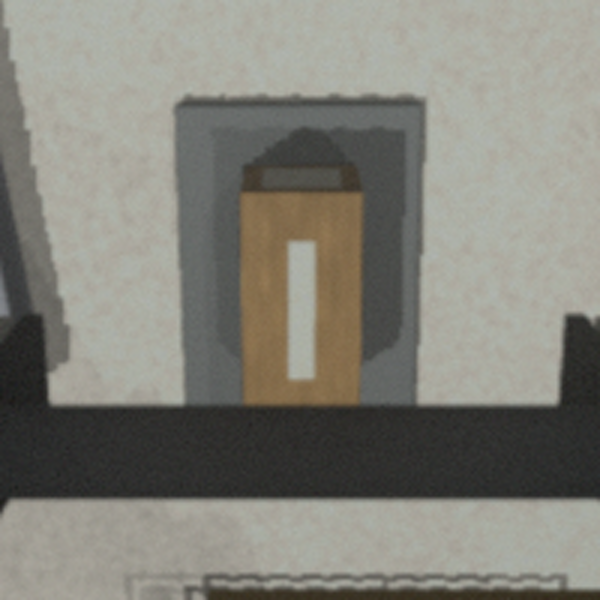

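The crop shows the carton centred between the dock edges (columns 241–361 against 178–423), with its front edge at row 192. Next I'll check its x and the bystander clearances.

```bash
python3 - <<'E'
from h import *
import pickle
c=pickle.load(open("w5.pkl","rb"))
f=lambda a,b,z:ray(c,(180+(a+.5)/3-.5,140+(b+.5)/3-.5),z)[:2].round(4)
print("carton front",f(241,192,.066),f(361,192,.066),"dock front",f(176,103,.01),f(425,101,.01), "pad front", f(215,128,.012),f(403,129,.012))
g=cv2.cvtColor(c["img"],cv2.COLOR_RGB2GRAY); 
print("col",g[168:212,257],"row",g[180,232:328])
c2=pickle.load(open("w2.pkl","rb")); print("spray cap",ray(c2,(485,115),.14).round(4))
for n,S,u,v in (("scene",cap("scene"),(407,303),(219,146)),("side",cap("side"),(268,360),(325,117))):
    m=comp(cv2.inRange(cv2.cvtColor(S["img"],cv2.COLOR_RGB2GRAY),0,40),v,1); print(n,"cup",m.sum(),fitcyl(S,m,(.475,-.425),0,.1,.04))
E
```

```text
carton front [ 0.5844 -0.0469] [0.5844 0.0051] dock front [ 0.5546 -0.081 ] [0.5537 0.0383] pad front [ 0.5663 -0.0624] [0.5669 0.028 ]
col [171 171 173 167 128  94  77  85 105 105 108 107 110 107  97 101  96  95
  97  95  94  95  96  91  94  94  95  95  96  93  96  93  92  89  90  88
  86  88  91  89  89  87  89  85] row [169 170 171 169 166 158 133 110 110 110 107 112 107 107 109 106 108 109
 109 108 108 108 106 106 108 110 108 108 107 106 107 108 105 108 107 106
 108 103 110 105 105 107 106 108 108 106 106 106 107 104 106 108 105 109
 107 106 105 107 107 106 109 106 105 110 107 106 105 106 107 109 107 106
 107 107 107 107 106 107 108 106 106 108 108 107 108 110 108 104  99 112
 156 172 170 172 171 167]
spray cap [0.46   0.4342 0.14  ]
scene cup 342 (array([ 0.475, -0.425]), np.float64(1.0))
side cup 711 (array([ 0.47599773, -0.43813524]), np.float64(0.16634911329327273))
```

```bash
python3 - <<'E'
from h import *
S=cap("side")
for n,uv,g in (("A",(332,151),(.4287,-.3058,12)),("C",(291,314),(.435,.2977,-11.5))): print(n,fit([(S,comp(brown(S["img"]),uv,1))],g,0,(.11,.054,.054)))
E
```

```text
A (array([ 0.42784715, -0.30572436, 11.87835974]), np.float64(0.03649205414949974))
C (array([  0.43492476,   0.29765794, -11.54046589]), np.float64(0.030544309491677968))
```

Call:
{"method": "arm_command", "body": {
  "travel": [
    [-0.05, -0.12, 0],
    [-0.1, -0.24, -0.05],
    [-0.16, -0.36, -0.15],
    [-0.22, -0.48, -0.25],
    [-0.247, -0.534, -0.35],
    [-0.247, -0.534, -0.4],
    [-0.247, -0.534, -0.4]
  ],
  "delta_rot": [
    [0, 0, 0.1],
    [0, 0, 0.138],
    [0, 0, 0.138],
    [0, 0, 0.138],
    [0, 0, 0.138],
    [0, 0, 0.138],
    [0, 0, 0.138]
  ]
}}

```text
time_s: 20.65
tcp_pos: [0.4233, -0.2872, 0.1457]
eef_rot: [179.8, -0.4, -167.8]
contact_force: [0.4, 0.7, -0.5]
gripper_width: 0.0877
gripper_force: 0.0
```

Call:
{"method": "arm_command", "body": {
  "travel": [
    [0.002, -0.01, 0],
    [0.002, -0.01, -0.06],
    [0.002, -0.01, -0.12],
    [0.002, -0.01, -0.16],
    [0.002, -0.01, -0.18],
    [0.002, -0.01, -0.192],
    [0.002, -0.01, -0.192]
  ],
  "delta_rot": [
    [0, 0, 0],
    [0, 0, 0],
    [0, 0, 0],
    [0, 0, 0],
    [0, 0, 0],
    [0, 0, 0],
    [0, 0, 0]
  ]
}}

```text
time_s: 21.52
tcp_pos: [0.4286, -0.2917, 0.0541]
eef_rot: [-180.0, 0.0, -167.5]
contact_force: [-0.1, 0.3, -1.2]
gripper_width: 0.0875
gripper_force: 0.0
```

Call:
{"method": "arm_command", "body": {
  "travel": [
    [0, 0, 0],
    [0, 0, 0],
    [0, 0, 0],
    [0, 0, 0],
    [0, 0, 0],
    [0, 0, 0],
    [0, 0, 0]
  ],
  "delta_rot": [
    [0, 0, 0],
    [0, 0, 0],
    [0, 0, 0],
    [0, 0, 0],
    [0, 0, 0],
    [0, 0, 0],
    [0, 0, 0]
  ],
  "grip": 0,
  "newtons": 35
}}

```text
time_s: 22.4
tcp_pos: [0.4283, -0.292, 0.0539]
eef_rot: [-180.0, 0.0, -167.6]
contact_force: [0.3, -2.0, 5.3]
gripper_width: 0.0537
gripper_force: 35.0
```

Call:
{"method": "arm_command", "body": {
  "travel": [
    [0, 0, 0.06],
    [0, 0, 0.14],
    [0, 0.03, 0.22],
    [0.06, 0.12, 0.25],
    [0.15, 0.22, 0.25],
    [0.25, 0.32, 0.25],
    [0.34, 0.43, 0.25],
    [0.41, 0.52, 0.25],
    [0.424, 0.541, 0.25],
    [0.424, 0.541, 0.25],
    [0.424, 0.541, 0.25],
    [0.424, 0.541, 0.25]
  ],
  "delta_rot": [
    [0, 0, 0],
    [0, 0, 0],
    [0, 0, 0],
    [0, 0, -0.05],
    [0, 0, -0.1],
    [0, 0, -0.138],
    [0, 0, -0.138],
    [0, 0, -0.138],
    [0, 0, -0.138],
    [0, 0, -0.138],
    [0, 0, -0.138],
    [0, 0, -0.138]
  ]
}}

```text
time_s: 23.9
tcp_pos: [0.6391, -0.0222, 0.1786]
eef_rot: [180.0, -0.0, 179.9]
contact_force: [0.4, -0.1, -1.6]
gripper_width: 0.0539
gripper_force: 35.0
```

```bash
python3 - <<'E'
from h import *
s=r.get_state(); print(s["tcp_pos"],s["eef_rot"])
c=cap("side"); d=cap("wrist"); S=cap("scene")
a=cv2.resize(c["img"][100:250,190:340],(400,400),interpolation=cv2.INTER_CUBIC); b=cv2.resize(S["img"][150:290,180:320],(400,400),interpolation=cv2.INTER_CUBIC)
cv2.imwrite("pics/hold.png",np.hstack([a,b])[:,:,::-1])
E
```

```text
[ 0.63905157 -0.02224322  0.17856575] [ 1.79996364e+02 -3.05902739e-02  1.79940384e+02]
```

View pics/hold.png

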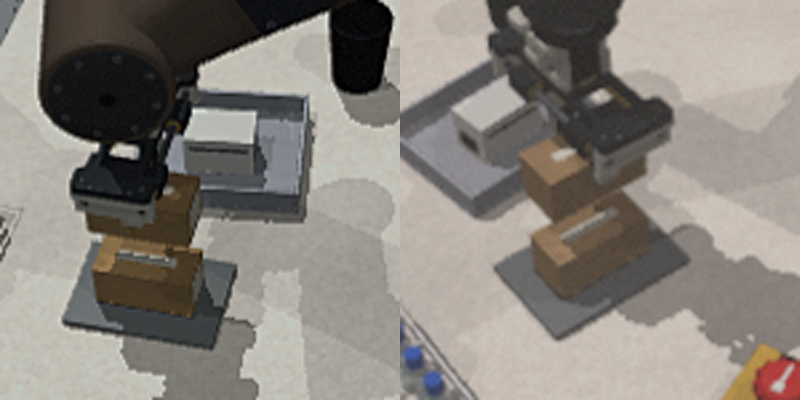

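The carton is held level above the first one, which sits squarely on the dock. I'll lower it.

Call:
{"method": "arm_command", "body": {
  "travel": [
    [0, 0, -0.06],
    [0, 0, -0.09],
    [0, 0, -0.106],
    [0, 0, -0.112],
    [0, 0, -0.115],
    [0, 0, -0.117],
    [0, 0, -0.118],
    [0, 0, -0.118]
  ],
  "delta_rot": [
    [0, 0, 0],
    [0, 0, 0],
    [0, 0, 0],
    [0, 0, 0],
    [0, 0, 0],
    [0, 0, 0],
    [0, 0, 0],
    [0, 0, 0]
  ]
}}

```text
time_s: 25.05
tcp_pos: [0.6401, -0.0212, 0.12]
eef_rot: [180.0, 0.0, -180.0]
contact_force: [-0.3, 0.3, 0.0]
gripper_width: 0.0536
gripper_force: 35.0
```

Call:
{"method": "arm_command", "body": {
  "travel": [
    [0, 0, -0.001],
    [0, 0, -0.002],
    [0, 0, -0.002]
  ],
  "delta_rot": [
    [0, 0, 0],
    [0, 0, 0],
    [0, 0, 0]
  ]
}}

```text
time_s: 25.42
tcp_pos: [0.6401, -0.0212, 0.12]
eef_rot: [-180.0, 0.1, -180.0]
contact_force: [-3.4, 2.0, 8.5]
gripper_width: 0.0538
gripper_force: 35.0
```

Call:
{"method": "arm_command", "body": {
  "travel": [
    [0, 0, 0],
    [0, 0, 0],
    [0, 0, 0],
    [0, 0, 0.03],
    [0, 0, 0.1],
    [0, 0, 0.2],
    [-0.05, 0, 0.3],
    [-0.239, 0.003, 0.4],
    [-0.239, 0.003, 0.5],
    [-0.239, 0.003, 0.562],
    [-0.239, 0.003, 0.562],
    [-0.239, 0.003, 0.562],
    [-0.239, 0.003, 0.562]
  ],
  "delta_rot": [
    [0, 0, 0],
    [0, 0, 0],
    [0, 0, 0],
    [0, 0, 0],
    [0, 0, 0],
    [0, 0, 0],
    [0, 0, 0],
    [0, 0, 0],
    [0, 0, 0],
    [0, 0, 0],
    [0, 0, 0],
    [0, 0, 0],
    [0, 0, 0]
  ],
  "grip": 1
}}

```text
time_s: 27.05
tcp_pos: [0.5201, -0.0198, 0.3984]
eef_rot: [-180.0, -0.1, -180.0]
contact_force: [0.3, 0.4, 0.1]
gripper_width: 0.0874
gripper_force: 0.0
```

```bash
python3 - <<'E'
from h import *
import pickle
c=cap("wrist"); pickle.dump(c,open("w6.pkl","wb"))
s=r.get_state(); print(s["time_s"],s["tcp_pos"],s["eef_rot"])
S=cap("side")
x,f=fit([(S,comp(brown(S["img"]),(291,314),1))],(.435,.2977,-11.5),0,(.11,.054,.054)); print("C",x,f)
for n,q,uv in (("wrist",c,proj(c,[(.64,-.0215,.09)])[0]),("side",S,proj(S,[(.64,-.0215,.066)])[0])):
    m=comp(brown(q["img"]),uv,5); print(n,fit([(q,m)],(.64,-.0215,0),.012,(.11,.054,.108)),m.sum())
cv2.imwrite("pics/w6.png",cv2.resize(c["img"][110:310,180:380],None,fx=3,fy=3,interpolation=cv2.INTER_CUBIC)[:,:,::-1])
E
```

```text
27.1 [ 0.52019206 -0.01982031  0.39834608] [-1.79962325e+02 -1.34213079e-01 -1.79997080e+02]
C [  0.43496547   0.29748955 -11.502403  ] 0.0299815705488381
wrist (array([ 0.63632105, -0.02070651,  0.43305758]), np.float64(0.29574100008237914)) 2687
side (array([ 0.63910884, -0.02410429, -0.66566322]), np.float64(0.02767363660959299)) 1593
```

View pics/w6.png

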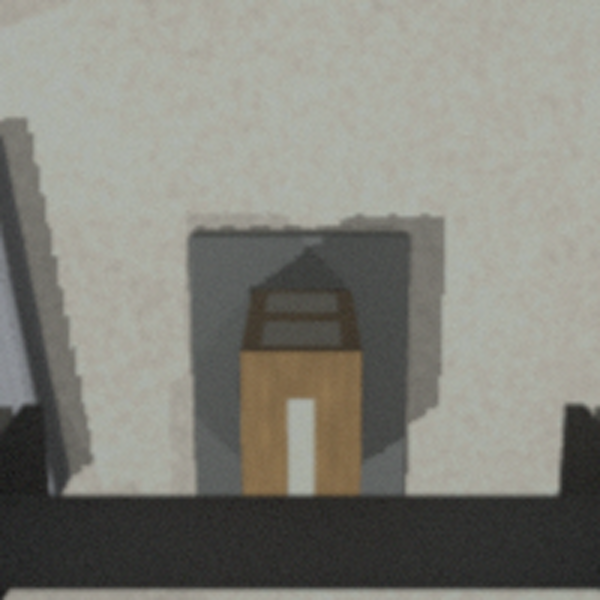

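The second carton sits square on the first (top columns 241–360, nested sides symmetric). Carton C is unmoved, so I'll fetch it.

Call:
{"method": "arm_command", "body": {
  "travel": [
    [-0.05, 0.12, 0],
    [-0.08, 0.24, 0],
    [-0.11, 0.36, -0.05],
    [-0.14, 0.48, -0.1],
    [-0.172, 0.6, -0.2],
    [-0.172, 0.624, -0.3],
    [-0.172, 0.624, -0.4],
    [-0.172, 0.624, -0.5],
    [-0.172, 0.624, -0.5],
    [-0.172, 0.624, -0.5]
  ],
  "delta_rot": [
    [0, 0, -0.08],
    [0, 0, -0.122],
    [0, 0, -0.122],
    [0, 0, -0.122],
    [0, 0, -0.122],
    [0, 0, -0.122],
    [0, 0, -0.122],
    [0, 0, -0.122],
    [0, 0, -0.122],
    [0, 0, -0.122]
  ]
}}

```text
time_s: 28.4
tcp_pos: [0.4353, 0.2929, 0.1511]
eef_rot: [180.0, 0.1, 169.1]
contact_force: [-0.4, -0.1, 1.4]
gripper_width: 0.0872
gripper_force: 0.0
```

Call:
{"method": "arm_command", "body": {
  "travel": [
    [0, 0, -0.06],
    [0, 0, -0.12],
    [0, 0, -0.16],
    [0, 0, -0.18],
    [0, 0, -0.192],
    [0, 0, -0.192]
  ],
  "delta_rot": [
    [0, 0, 0],
    [0, 0, 0],
    [0, 0, 0],
    [0, 0, 0],
    [0, 0, 0],
    [0, 0, 0]
  ]
}}

```text
time_s: 29.15
tcp_pos: [0.4348, 0.2927, 0.0543]
eef_rot: [179.9, 0.0, 169.0]
contact_force: [0.2, 0.2, -0.8]
gripper_width: 0.0876
gripper_force: 0.0
```

Call:
{"method": "arm_command", "body": {
  "travel": [
    [0, 0, 0],
    [0, 0, 0],
    [0, 0, 0],
    [0, 0, 0],
    [0, 0, 0],
    [0, 0, 0],
    [0, 0, 0]
  ],
  "delta_rot": [
    [0, 0, 0],
    [0, 0, 0],
    [0, 0, 0],
    [0, 0, 0],
    [0, 0, 0],
    [0, 0, 0],
    [0, 0, 0]
  ],
  "grip": 0,
  "newtons": 35
}}

```text
time_s: 30.02
tcp_pos: [0.4348, 0.2929, 0.054]
eef_rot: [179.9, 0.0, 169.0]
contact_force: [1.2, 3.3, 5.1]
gripper_width: 0.0538
gripper_force: 35.0
```

Call:
{"method": "arm_command", "body": {
  "travel": [
    [0, 0, 0.06],
    [0, 0, 0.16],
    [0, 0, 0.28],
    [0, -0.02, 0.38],
    [0.08, -0.12, 0.38],
    [0.16, -0.22, 0.38],
    [0.24, -0.32, 0.38],
    [0.32, -0.42, 0.38],
    [0.38, -0.54, 0.38],
    [0.411, -0.62, 0.38],
    [0.411, -0.627, 0.38],
    [0.411, -0.627, 0.38],
    [0.411, -0.627, 0.38],
    [0.411, -0.627, 0.38]
  ],
  "delta_rot": [
    [0, 0, 0],
    [0, 0, 0],
    [0, 0, 0],
    [0, 0, 0],
    [0, 0, 0.05],
    [0, 0, 0.1],
    [0, 0, 0.122],
    [0, 0, 0.122],
    [0, 0, 0.122],
    [0, 0, 0.122],
    [0, 0, 0.122],
    [0, 0, 0.122],
    [0, 0, 0.122],
    [0, 0, 0.122]
  ]
}}

```text
time_s: 31.78
tcp_pos: [0.6395, -0.0201, 0.2437]
eef_rot: [180.0, -0.0, -179.9]
contact_force: [-0.1, -0.5, -1.6]
gripper_width: 0.0539
gripper_force: 35.0
```

```bash
python3 - <<'E'
from h import *
s=r.get_state(); print(s["tcp_pos"],s["eef_rot"],s["gripper_width"])
c=cap("side"); S=cap("scene")
a=cv2.resize(c["img"][70:250,180:360],(400,400),interpolation=cv2.INTER_CUBIC); b=cv2.resize(S["img"][110:290,160:340],(400,400),interpolation=cv2.INTER_CUBIC)
cv2.imwrite("pics/hold2.png",np.hstack([a,b])[:,:,::-1])
E
```

```text
[ 0.63951417 -0.0200785   0.24367651] [ 1.79990594e+02 -4.86822001e-03 -1.79898515e+02] 0.053913997487545835
```

View pics/hold2.png

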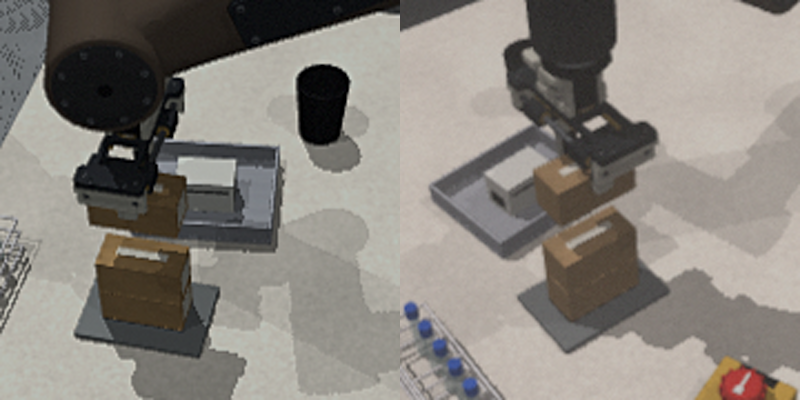

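The carton is held level over the straight two-carton stack. I'll lower it.

Call:
{"method": "arm_command", "body": {
  "travel": [
    [0, 0, -0.08],
    [0, 0, -0.11],
    [0, 0, -0.126],
    [0, 0, -0.132],
    [0, 0, -0.136],
    [0, 0, -0.138],
    [0, 0, -0.14],
    [0, 0, -0.141],
    [0, 0, -0.141]
  ],
  "delta_rot": [
    [0, 0, 0],
    [0, 0, 0],
    [0, 0, 0],
    [0, 0, 0],
    [0, 0, 0],
    [0, 0, 0],
    [0, 0, 0],
    [0, 0, 0],
    [0, 0, 0]
  ]
}}

```text
time_s: 33.0
tcp_pos: [0.6402, -0.0212, 0.174]
eef_rot: [180.0, 0.1, -180.0]
contact_force: [-2.4, 0.8, 5.8]
gripper_width: 0.054
gripper_force: 35.0
```

Call:
{"method": "arm_command", "body": {
  "travel": [
    [0, 0, 0],
    [0, 0, 0],
    [0, 0, 0],
    [0, 0, 0.03],
    [0, 0, 0.1],
    [0, 0, 0.2],
    [-0.05, 0, 0.3],
    [-0.15, 0.003, 0.4],
    [-0.279, 0.003, 0.5],
    [-0.279, 0.003, 0.553],
    [-0.279, 0.003, 0.553],
    [-0.279, 0.003, 0.553],
    [-0.279, 0.003, 0.553]
  ],
  "delta_rot": [
    [0, 0, 0],
    [0, 0, 0],
    [0, 0, 0],
    [0, 0, 0],
    [0, 0, 0],
    [0, 0, 0],
    [0, 0, 0],
    [0, 0, 0],
    [0, 0, 0],
    [0, 0, 0],
    [0, 0, 0],
    [0, 0, 0],
    [0, 0, 0]
  ],
  "grip": 1
}}

```text
time_s: 34.62
tcp_pos: [0.5004, -0.0197, 0.4485]
eef_rot: [-180.0, -0.1, -180.0]
contact_force: [0.4, -0.9, 0.5]
gripper_width: 0.0879
gripper_force: 0.0
```

```bash
python3 - <<'E'
from h import *
c=cap("wrist"); S=cap("side"); Q=cap("scene")
s=r.get_state(); print(s["time_s"],s["tcp_pos"],s["eef_rot"],s["joints"])
for q in (S,Q): print(fit([(q,comp(brown(q["img"]),proj(q,[(.64,-.0215,.093)])[0],5))],(.64,-.0215,0),.012,(.11,.054,.162)))
a=cv2.resize(c["img"][90:290,180:380],(266,400)[::-1] and (260,400)); 
cv2.imwrite("pics/w7.png",np.hstack([cv2.resize(q,(266,266),interpolation=cv2.INTER_CUBIC) for q in (c["img"][110:310,180:380],S["img"][120:260,180:320],Q["img"][130:290,160:320])])[:,:,::-1])
E
```

```text
34.775 [ 0.50059974 -0.0197596   0.44852146] [-1.79959541e+02 -1.20038014e-01  1.79999922e+02] [ 2.02466775e+01  7.53457258e-03  8.94143361e-01 -3.58189933e-03
 -9.10132313e+01 -1.10246772e+02]
(array([ 0.63918016, -0.02462927, -0.12405817]), np.float64(0.023885528673835088))
(array([ 0.64129373, -0.02142714, -0.12176968]), np.float64(0.03366927537863862))
```

View pics/w7.png

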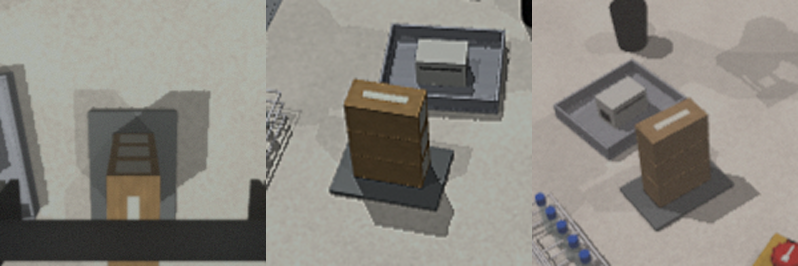

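All three views show the three-carton column straight and square (fit yaw about -0.1°) with the cassette in the tray. Next is releasing the stop.

Call:
{"method": "arm_command", "body": {
  "travel": [
    [0, 0.1, 0],
    [0.05, 0.2, 0],
    [0.1, 0.3, 0],
    [0.15, 0.4, -0.05],
    [0.231, 0.548, -0.15],
    [0.231, 0.548, -0.25],
    [0.231, 0.548, -0.35],
    [0.231, 0.548, -0.45],
    [0.231, 0.548, -0.5],
    [0.231, 0.548, -0.5],
    [0.231, 0.548, -0.5],
    [0.231, 0.548, -0.5]
  ],
  "delta_rot": [
    [0, 0, 0.11],
    [0, 0, 0.22],
    [0, 0, 0.33],
    [0, 0, 0.44],
    [0, 0, 0.55],
    [0, 0, 0.66],
    [0, 0, 0.77],
    [0, 0, 0.88],
    [0, 0, 1.0],
    [0, 0, 1.0],
    [0, 0, 1.0],
    [0, 0, 1.0]
  ]
}}

```text
time_s: 36.28
tcp_pos: [0.6166, 0.2547, 0.2013]
eef_rot: [-179.9, 0.1, -90.1]
contact_force: [0.6, 0.3, -0.7]
gripper_width: 0.0876
gripper_force: 0.0
```

```bash
python3 - <<'E'
from h import *
s=r.get_state(); print(s["tcp_pos"],s["eef_rot"],s["joints"])
for n,uv in (("side",(225,276)),("scene",(315,285))):
    q=cap(n); m=comp(red(q["img"]),uv,5); print(n,m.sum(),fitcyl(q,m,(.6155,.254),.059,.085,.026))
E
```

```text
[0.61664998 0.25468711 0.20129887] [-1.79872482e+02  8.46680862e-02 -9.01248113e+01] [ 3.91572026e+01  2.13658577e+01 -4.02209229e+00  1.68460809e-02
 -6.44597409e+01 -3.92893510e+01]
side 364 (array([0.61537964, 0.25281957]), np.float64(0.11864927091327704))
scene 346 (array([0.61796936, 0.25429866]), np.float64(0.14550888784017624))
```

Call:
{"method": "arm_command", "body": {
  "travel": [
    [0, 0, -0.08],
    [0, 0, -0.15],
    [0, 0, -0.2],
    [0, 0, -0.225],
    [0, 0, -0.238],
    [0, 0, -0.238]
  ],
  "delta_rot": [
    [0, 0, 0],
    [0, 0, 0],
    [0, 0, 0],
    [0, 0, 0],
    [0, 0, 0],
    [0, 0, 0]
  ]
}}

```text
time_s: 37.12
tcp_pos: [0.6162, 0.2544, 0.0811]
eef_rot: [-180.0, 0.0, -90.0]
contact_force: [-0.2, -0.7, 0.6]
gripper_width: 0.0875
gripper_force: 0.0
```

Call:
{"method": "arm_command", "body": {
  "travel": [
    [0, 0, 0],
    [0, 0, 0],
    [0, 0, 0],
    [0, 0, 0],
    [0, 0, 0],
    [0, 0, 0]
  ],
  "delta_rot": [
    [0, 0, 0],
    [0, 0, 0],
    [0, 0, 0],
    [0, 0, 0],
    [0, 0, 0],
    [0, 0, 0]
  ],
  "grip": 0,
  "newtons": 30
}}

```text
time_s: 37.88
tcp_pos: [0.6181, 0.2545, 0.0816]
eef_rot: [-179.8, 0.1, -90.0]
contact_force: [7.0, -1.6, 0.2]
gripper_width: 0.0514
gripper_force: 30.0
```

Call:
{"method": "arm_command", "body": {
  "travel": [
    [0.004, 0, 0.001],
    [0.004, 0, 0.002],
    [0.004, 0, 0.003],
    [0.004, 0, 0.0045],
    [0.004, 0, 0.0055],
    [0.004, 0, 0.007],
    [0.004, 0, 0.008],
    [0.004, 0, 0.009],
    [0.004, 0, 0.01],
    [0.004, 0, 0.0115],
    [0.004, 0, 0.0125],
    [0.004, 0, 0.0135],
    [0.004, 0, 0.0135],
    [0.004, 0, 0.0135]
  ],
  "delta_rot": [
    [0, 0, -0.055],
    [0, 0, -0.11],
    [0, 0, -0.165],
    [0, 0, -0.22],
    [0, 0, -0.275],
    [0, 0, -0.33],
    [0, 0, -0.385],
    [0, 0, -0.44],
    [0, 0, -0.495],
    [0, 0, -0.55],
    [0, 0, -0.605],
    [0, 0, -0.66],
    [0, 0, -0.68],
    [0, 0, -0.68]
  ]
}}

```text
time_s: 39.62
tcp_pos: [0.6188, 0.2545, 0.0879]
eef_rot: [-180.0, 0.1, -151.1]
contact_force: [4.2, -2.0, 2.2]
gripper_width: 0.0511
gripper_force: 30.0
```

```bash
python3 - <<'E'
from plant import r
s=r.get_state(); print(s["contact_force"],s["moment"],s["eef_rot"],s["gripper_width"],s["joints"])
E
```

```text
[ 4.21325735 -1.99157491  2.17650899] [-0.45921765 -1.61207978  0.90744556] [-1.79963748e+02  1.03320079e-01 -1.51067160e+02] 0.05107461086761027 [ 3.90405256e+01  2.72932089e+01 -1.09016173e+01  6.85737860e-02
 -5.17098395e+01 -1.00150165e+02]
```

Call:
{"method": "arm_command", "body": {
  "travel": [
    [0, 0, 0],
    [0, 0, 0],
    [0, 0, 0],
    [0, 0, 0.04],
    [0, 0, 0.12],
    [0, 0, 0.24],
    [-0.08, 0, 0.36],
    [-0.16, 0, 0.5],
    [-0.16, 0, 0.5],
    [-0.16, 0, 0.5],
    [-0.16, 0, 0.5]
  ],
  "delta_rot": [
    [0, 0, 0],
    [0, 0, 0],
    [0, 0, 0],
    [0, 0, 0],
    [0, 0, 0],
    [0, 0, 0],
    [0, 0, -0.11],
    [0, 0, -0.22],
    [0, 0, -0.32],
    [0, 0, -0.32],
    [0, 0, -0.32]
  ],
  "grip": 1
}}

```text
time_s: 41.0
tcp_pos: [0.5375, 0.2542, 0.3365]
eef_rot: [-180.0, -0.1, -179.9]
contact_force: [-0.0, 0.4, 0.2]
gripper_width: 0.0876
gripper_force: 0.0
```

```bash
python3 - <<'E'
from h import *
import pickle
c=cap("wrist"); pickle.dump(c,open("w8.pkl","wb"))
s=r.get_state(); print(s["time_s"],s["tcp_pos"],s["eef_rot"])
old=pickle.load(open("w2.pkl","rb"))
S=cap("side"); Q=cap("scene")
for n,q,uv in (("side",S,(225,276)),("scene",Q,(315,285))):
    m=comp(red(q["img"]),uv,5)
    for dz in (0,-.007): print(n,dz,m.sum(),fitcyl(q,m,(.6155,.254),.066+dz,.092+dz,.026))
uv=proj(c,[(.616,.254,.09)])[0].astype(int); print(uv)
f=lambda im,u:cv2.resize(im[u[1]-50:u[1]+50,u[0]-50:u[0]+50],(266,266),interpolation=cv2.INTER_CUBIC)
cv2.imwrite("pics/w8.png",np.hstack([f(c["img"],uv),f(old["img"],(300,235)),cv2.resize(S["img"][100:330,180:360],(208,266))])[:,:,::-1])
E
```

```text
41.05 [0.53760432 0.25405815 0.33596495] [-1.79937794e+02 -1.04518798e-01 -1.79919010e+02]
side 0 370 (array([0.61613122, 0.25271342]), np.float64(0.10447533221322747))
side -0.007 370 (array([0.61780434, 0.24866988]), np.float64(0.09701838405685159))
scene 0 327 (array([0.6181161 , 0.25410799]), np.float64(0.1955875449851353))
scene -0.007 327 (array([0.61557141, 0.25118384]), np.float64(0.18839892524103052))
[280 245]
```

View pics/w8.png

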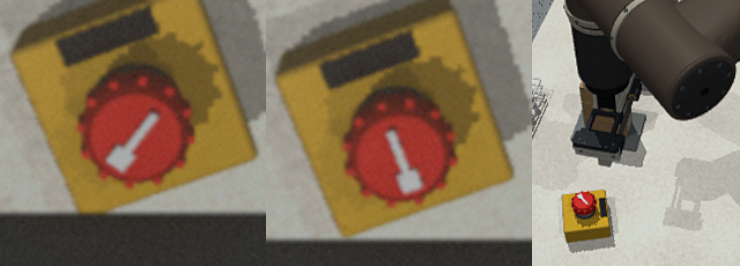

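The pointer on the cap has turned by roughly 55° against the first picture. I'll measure the angle exactly.

```bash
python3 - <<'E'
from h import *
import pickle
for f,u in (("w2.pkl",(300,240)),("w8.pkl",(280,247))):
    c=pickle.load(open(f,"rb")); h=cv2.cvtColor(c["img"],cv2.COLOR_RGB2HSV)
    m=comp(red(c["img"]),u,7); m=cv2.erode(m,np.ones((5,5),np.uint8))
    w=(m>0)&(h[...,1]<150)&(h[...,2]>110); y,x=np.nonzero(w)
    X=np.array([ray(c,p,.092)[:2] for p in zip(x,y)]); wt=255.-h[...,1][w]
    d=X-np.average(X,axis=0,weights=wt); v=np.linalg.eigh((d*wt[:,None]).T@d)[1][:,1]
    print(f,len(x),X.mean(0),np.degrees(np.arctan2(v[1],v[0]))%180)
E
```

```text
w2.pkl 163 [0.62045476 0.25558917] 20.77180146322354
w8.pkl 175 [0.61992045 0.25202394] 143.3422860498019
```

The cap turned 57.4°, which is the full 1.0 rad. One last check of the column and cassette before handing in.

```bash
python3 - <<'E'
from h import *
q=cap("scene"); print(fit([(q,comp(brown(q["img"]),proj(q,[(.64,-.0215,.093)])[0],5))],(.64,-.0215,0),.012,(.11,.054,.162)))
cv2.imwrite("pics/end.png",q["img"][:,:,::-1])
E
```

```text
(array([ 0.64166199, -0.02071537,  0.17721805]), np.float64(0.041070019167888105))
```

View pics/end.png

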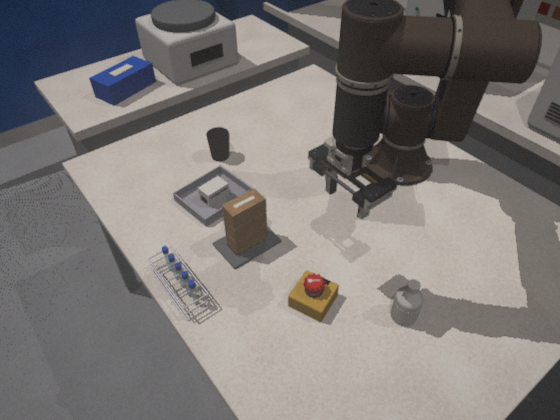

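The column stands at (246,222), the cassette is in the tray at (213,190), the cap is up at (314,284), and the bottle and cup are untouched. I'm handing in.

```bash
python3 -c "
from plant import close_job
print(close_job())"
```

```text
the job is handed in; nothing more can be done
None
```

The job is done and handed in, in the order asked: stop pressed until it stayed down, spent cassette moved to the return tray, all three cartons stacked squarely on the dock, then the cap turned clockwise its full 1.0 rad and up again, with the bottle and cup untouched.

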